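# Tip a wooden blank over onto the stop board and push it home

## Robot

A 6-joint arm with a two-finger parallel gripper is mounted at the origin on a cart in front of the work surface, level with it; the furniture and walls round the work are solid. World frame = base frame: x ahead of the robot, y to its left, z up, the work surface at z = 0. Lengths are in m, angles in degrees, forces in N, time in s.
With the tool pointing down it reaches from about 0.4 to 0.825 m from the base axis. Payload 7 kg.
Tool frame: the origin (TCP) lies on the centre line of the jaws, within the pads' length; the fingertips stand r.nose_length ahead of it and the grasp point (between the pads) lies 2 mm behind it (r.nose_length is the distance from the TCP to the fingertips, in m); z points along the fingers, y is the direction in which the jaws open and shut (so a half turn about z gives the same grasp; the last joint's range is limited). The gripper opens to 88 mm and grips with 3 to 60 N. Pads are 19 mm wide; open, the fingers measure 130 mm over their backs; the gripper's body (78 mm by 193 mm) begins 47 mm behind the grasp point.
Start: joints at [81.079, 20.546, 0.682, 0, -70.136, -16.507], TCP at [0.29, 0.61, 0.244] pointing down, gripper open.
Joint ranges: [-176.03, 176.03], [-82.01, 121.73], [-58.28, 71.71], [-173.87, 95.51], [-174.79, -0.11], [-173.66, 173.66]. Speed limits (degrees/s): [136.94, 136.94, 172.46, 180, 180, 180].

## Interface

Orientations are given as [roll, pitch, yaw] about the fixed x, y, z axes, in that order (R = Rz(yaw) Ry(pitch) Rx(roll)).
In Python, from plant import r gives the robot as it stands.
- The arm moves only by the tool apply_moves, never from a script. Its argument "targets" is a list of rows, each a list of 3 entries, a list of its own where there are three numbers: the shift along the tool's x, y, z scaled (see below), then the turn, a rotation vector about the tool's x, y, z scaled (see below), then the finger opening in mm, from 0 to 87.6. A call has 1 to 5 rows; each row shifts and turns the pose as measured when the row begins, along the tool's axes as they then stand; what a row does not reach is not made up. The controller multiplies each number of a shift by 0.04 m and each number of a turn by 8 degrees. A row lasts 1/10 s, in which the tool goes at most 50 mm and 8.59 degrees, less where a joint would pass 70% of its speed; a pose out of reach is approached as far as the arm can. A call with a number of a shift or a turn outside -1 to 1 is refused whole. A call with a gripper value outside its range is refused whole. The fingers move at their own pace and stop on an object; "squeeze" is the grip in N (left out, the last holds). Time passes only in rows, so rows that do not move let the fingers close. It gives the time, the measured TCP pose, the force and the opening at its end, in the units of the state.
- r.get_state(): the state, without advancing time (a new reading comes with each control period).
- r.capture(name): name is "scene" or "top"; returns a dict with "img" (480x640x3 uint8, blue, green, red), "z_map" (480x640 float32, m along the optical axis (not along the pixel's ray), 0 where there is no reading), "fx", "fy", "cx", "cy" (pixels), "camera_from_world" (4x4, takes a point from world to camera coordinates). Camera axes: x right, y up, looking along -z (the intrinsics and any distortion apply to the point x, -y, -z); pixel columns grow to the right and rows downward; lengths in m; the calibration is good to about 2 mm. A picture is of the moment at which its call begins.
- r.close_job(): hands the job in, once; it reports no verdict.
The state is a dict: "time_s": time; "joints": joint angles; "qd": joint speeds; "joint_torque": joint torques, N m; "tcp_pos": TCP position; "eef_rot": TCP orientation; "contact_force": force on the tool from outside, world axes, zero at the start; "moment": the same for the moment, N m; "gripper_width": finger opening in m.
Only numpy, scipy, OpenCV 4.12 (cv2) and the standard library are available. Lean on these libraries where they do the work, as an engineer would, in place of code of your own. Each camera call takes 0.05 s, during which the arm holds its last target.

## Task

The wooden blank stands on end on the stop board. Push it over with the fingertips towards the fence so that it lies flat on the board, then push it along by its rear end until its front end sits snug and square against the fence. Only push: do not grip, lift or carry it, and leave the jar, the sleeve and the other blank where they stand.

Things in the scene. Friction and masses are not known exactly. Their poses are not given: they have to be found in the camera images.
- stop_board: Plywood board 300 x 130 x 24 mm, screwed flat to the workbench, with a dark hardwood fence 28 mm thick and 22 mm high (above the board's top) across one end. Origin: centre of its underside, on the bench. Own +x runs along its length to the fence, y across, z up. Fence's inner face at own x = +122 mm; open end at x = -150 mm. Board top 24 mm above the bench.
- fence_face (a point): Middle of the fence's inner face (own x = +122 mm, y = 0 of the board), halfway up the fence, 35 mm above the bench. Axes as the board's.
- blank: Loose light wooden block, 45 x 140 x 35 mm (own x, y, z), 0.12 to 0.25 kg. Starts on end near the board's open end, own y up, a 45 mm wide face turned to the fence (within 12 degrees). Origin: centre of that 45 x 140 face, the underside once tipped. Own z points from it into the wood: away from the fence at the start, up when lying as wanted.
- blank_mid (a point): Centre of the blank's volume. Axes as the blank's.
- blank_top (a point): Centre of the blank's end face (45 x 35 mm) that is uppermost at the start and must end up against the fence, 70 mm from blank_mid. Axes as the blank's.
- blank_foot (a point): Centre of the blank's other end face, on which it stands at the start; the rear end to push on once it lies. 70 mm from blank_mid. Axes as the blank's.
- pin_jar: Round clear glass jar, half full of brown pins, with a yellow lid; diameter 60 mm, height 75 mm, standing loose on the bench beside the board. Origin: centre of its underside. Leave alone.
- sleeve: Open grey sanding sleeve (a tube on end), diameter 80 mm, height 60 mm, standing loose on the bench beside the board. Origin: centre of its underside. Leave alone.
- flat_blank: Another, smaller wooden blank, 38 x 120 x 25 mm, lying loose on the bench beside the board. Origin: centre of its underside, long axis own y. Leave alone.
There are look-alikes about, which are no part of the job. What is shaped like the blank but blue or red is not meant.

How it is judged:
By the outcome, as a careful person would: the job done as asked, in the order asked, and still so for the second after the job is handed in, with the robot touching nothing.
It also fails if it takes over 45 s, if anything falls off the work surface, if the arm or the gripper's body presses on something with over 40 N, if the wrist force passes 120 N, or if a joint passes its speed limit or range.

## Working session

There is one attempt and no reset: what is moved stays moved. The work goes in short steps, Python scripts to look and compute and a tool call to move; the robot and the scene stay as the last step left them, time stands still between calls to the robot, and variables do not carry over. Pictures are saved under pics/ and viewed, and the job is handed in when it is done.

Besides the shell and the picture viewer there is one more tool, called as name([rows], argument=value, ...), one row to a line, values as JSON. apply_moves: Moves the arm, as the interface text tells. Its arguments: {"type":"object","properties":{"targets":{"type":"array","items":{"type":"array"}},"squeeze":{"type":"number"}},"required":["targets"]}

```bash
ls; mkdir -p pics; python3 - <<'E'
from plant import r
import cv2,numpy as np,pickle
s=r.get_state(); print(s); print(r.nose_length)
for n in("scene","top"):
    c=r.capture(n); cv2.imwrite(f"pics/{n}0.png",c["img"]); pickle.dump(c,open(f"{n}0.pkl","wb"))
    print({k:c[k] for k in c if k not in("img","z_map")})
E
```

```text
pics
{'time_s': 0.0, 'joints': array([ 8.10786165e+01,  2.05920350e+01,  6.33465341e-01, -2.01883185e-02,
       -7.01370943e+01, -1.65077877e+01]), 'qd': array([ 0.01184247, -0.0294742 , -0.0071014 , -0.03518842, -0.02114602,
       -0.08342993]), 'joint_torque': array([-2.02747979e-03, -5.82716238e+01,  2.93054706e+01,  6.99694276e+00,
        6.95110793e-03, -1.55839580e-04]), 'tcp_pos': array([0.28965413, 0.60917022, 0.24261335]), 'eef_rot': array([ 1.79902886e+02, -8.98918839e-03, -2.54360388e+01]), 'contact_force': array([-0.35250296, -0.38969277,  0.22325547]), 'moment': array([ 0.008064  ,  0.01134588, -0.04169139]), 'gripper_width': 0.08765404091324068}
0.017
{'fx': 508.0343321896161, 'fy': 508.0343321896161, 'cx': 313.7508291397682, 'cy': 231.32385639890396, 'camera_from_world': array([[ 0.70742975, -0.70674668,  0.00723061, -0.27659774],
       [ 0.43608985,  0.44451646,  0.78245176, -0.41184286],
       [-0.55620931, -0.55037646,  0.62266922, -0.84410052],
       [ 0.        ,  0.        ,  0.        ,  1.        ]])}
{'fx': 440.9184789118843, 'fy': 440.9184789118843, 'cx': 325.8317122744925, 'cy': 236.18853647962447, 'camera_from_world': array([[ 0.02982498, -0.99944547, -0.014806  ,  0.141171  ],
       [ 0.99714727,  0.02872233,  0.06980226, -0.54315316],
       [-0.06933829, -0.01684561,  0.99745096, -1.10947007],
       [ 0.        ,  0.        ,  0.        ,  1.        ]])}
```

View pics/scene0.png

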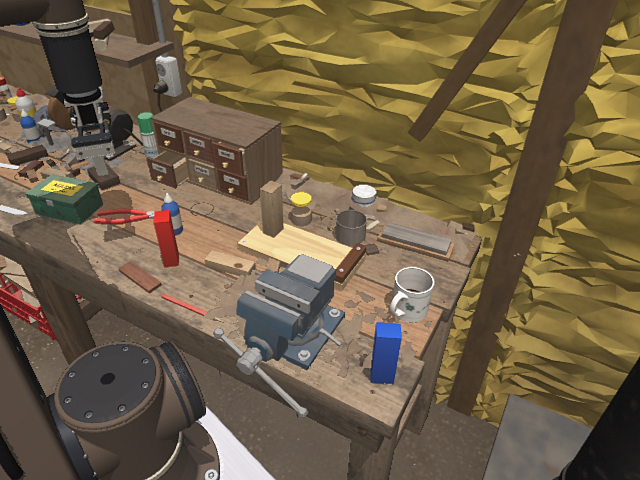

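View pics/top0.png

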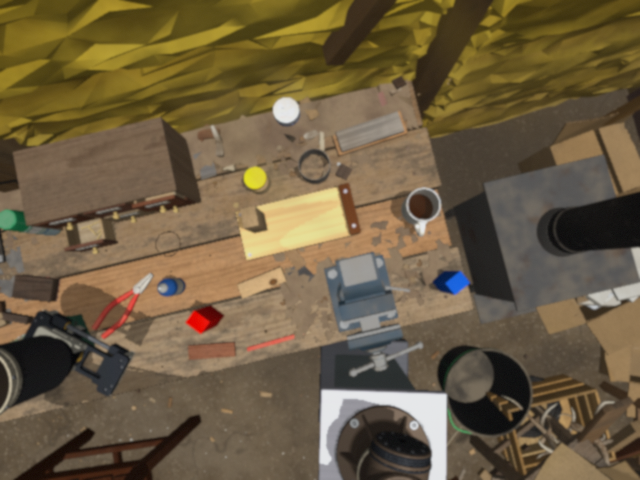

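The top view shows the board at about (240–358, 185–258) with the fence on its right (350, 210). The blank stands on end at (252, 217). The jar lid is at (255, 179), the sleeve at (313, 165), the flat blank at (262, 282) and the vise at (362, 290). Next I'll measure these from depth.

```bash
cat > h.py <<'E'
import numpy as np,cv2,pickle
def cloud(c):
    z=c["z_map"].astype(float); v,u=np.mgrid[:480,:640]
    P=np.stack([(u-c["cx"])/c["fx"]*z,-(v-c["cy"])/c["fy"]*z,-z],-1)
    M=np.linalg.inv(c["camera_from_world"])
    W=P@M[:3,:3].T+M[:3,3]; W[z==0]=np.nan
    return W
def proj(c,p):
    p=np.atleast_2d(p); q=p@c["camera_from_world"][:3,:3].T+c["camera_from_world"][:3,3]
    return np.stack([c["cx"]+c["fx"]*q[:,0]/-q[:,2],c["cy"]-c["fy"]*q[:,1]/-q[:,2]],-1)
E
python3 - <<'E'
from h import *
for n in("top","scene"):
    c=pickle.load(open(n+"0.pkl","rb")); W=cloud(c)
    x,y,z=W[...,0],W[...,1],W[...,2]
    roi=(x>.4)&(x<.9)&(y>-.1)&(y<.5)
    def rect(m,name):
        m=(m&roi).astype(np.uint8); k,l,st,ce=cv2.connectedComponentsWithStats(m)
        for i in range(1,k):
            if st[i,4]>25:
                p=W[l==i]; R=cv2.minAreaRect((p[:,:2]*1000).astype(np.float32)); print(n,name,st[i,4],np.round(ce[i]),np.round(R[0],1),np.round(R[1],1),round(R[2],1),"zmed",round(np.median(p[:,2]),4))
    rect((z>.15)&(z<.18),"blanktop"); rect((z>.018)&(z<.03),"board"); rect((z>.038)&(z<.055),"fence");rect((z>.056)&(z<.09),"jar/sleeve")
    m=(z>-.01)&(z<.008)&roi; print("bench",np.nanmedian(z[m]))
c=pickle.load(open("top0.pkl","rb"));W=cloud(c)
im=cv2.resize(c["img"][130:330,210:410],None,fx=4,fy=4,interpolation=cv2.INTER_CUBIC)[:600]
cv2.imwrite("pics/top0z.png",im)
c=pickle.load(open("scene0.pkl","rb"))
cv2.imwrite("pics/scene0z.png",cv2.resize(c["img"][160:300,200:400],None,fx=4,fy=4,interpolation=cv2.INTER_CUBIC))
E
```

```text
top blanktop 569 [222.  84.] [868.1 404.9] [ 12.  195.4] 16.6 zmed 0.1705
top blanktop 132 [177. 187.] [634.  493.7] [63.1 12.2] 0.0 zmed 0.1657
top blanktop 336 [249. 217.] [566.8 329.9] [45.2 36.1] 13.9 zmed 0.1639
top blanktop 26 [386. 294.] [404.1  17.4] [28.7  7.1] 87.7 zmed 0.153
top board 149 [215. 101.] [886.9 451.6] [13.2 98.1] 14.9 zmed 0.0231
top board 446 [317. 107.] [871.  182.1] [ 58.5 119.7] 0.9 zmed 0.0211
top board 173 [356. 105.] [878.8  90.1] [60.2 42.4] 89.9 zmed 0.0201
top board 1117 [369. 132.] [814.   49.5] [ 58.7 177.3] 19.9 zmed 0.0277
top board 139 [270. 123.] [830.2 312.8] [61.4 32.1] 8.8 zmed 0.0205
top board 30 [287. 124.] [828.4 266.5] [ 8.7 42.8] 6.9 zmed 0.0238
top board 425 [212. 136.] [782.1 453.3] [87.1 91.5] 5.1 zmed 0.0211
top board 26 [315. 154.] [748.9 189.3] [55.  12.2] 84.3 zmed 0.0239
top board 51 [264. 188.] [659.7 320. ] [15.7 49.2] 47.2 zmed 0.0256
top board 4896 [296. 224.] [547.8 237.7] [175.9 277.3] 15.6 zmed 0.0242
top board 326 [418. 207.] [620.8 -74.4] [64.5 48.8] 1.4 zmed 0.0278
top board 153 [382. 270.] [454.1  10.9] [83.6 20.7] 17
[... 3523 characters left out ...]
fence 37 [336. 341.] [409.7 -41.4] [29.1  7.7] 88.4 zmed 0.0397
scene jar/sleeve 268 [325. 155.] [886.1 436. ] [ 16.8 133.8] 14.4 zmed 0.0748
scene jar/sleeve 145 [252. 181.] [643.  497.9] [57.  18.1] 14.8 zmed 0.0725
scene jar/sleeve 252 [300. 199.] [673.3 335.4] [55.5 56.9] 2.7 zmed 0.0744
scene jar/sleeve 235 [272. 219.] [564.6 315.9] [32.7 58. ] 71.9 zmed 0.0736
scene jar/sleeve 108 [351. 220.] [716.4 190.7] [82.6 77.5] 41.6 zmed 0.059
scene jar/sleeve 392 [414. 277.] [639.3 -61.5] [32.1 73.3] 33.6 zmed 0.0736
scene jar/sleeve 187 [324. 299.] [447.6  31.8] [96.9  3.4] 14.9 zmed 0.0694
scene jar/sleeve 310 [401. 297.] [566.3 -69.8] [56.5 45.5] 84.6 zmed 0.0776
bench 0.00027648140527858356
```

apply_moves([
  [[0.86,0.25,0],[0,0,1],0],
  [[0.89,0.12,0],[0,0,1],0],
  [[0.9,0,0],[0,0,1],0],
  [[0.89,-0.12,0],[0,0,1],0],
  [[0.86,-0.25,0],[0,0,1],0],
], squeeze=20)

```text
time_s: 0.6
tcp_pos: [0.4234, 0.4882, 0.2395]
eef_rot: [179.7, -0.2, -66.4]
contact_force: [0.6, 1.8, 0.1]
gripper_width: 0.0531
```

```bash
cat >> h.py <<'E'
bc=np.array([.573,.2317]); ang=np.radians(-74.7); BX=np.array([np.cos(ang),np.sin(ang)]); BY=np.array([-BX[1],BX[0]])
def toboard(p): d=np.asarray(p)[...,:2]-bc; return np.stack([d@BX,d@BY],-1)
def rep():
    from plant import r
    s=r.get_state(); b=toboard(s["tcp_pos"]); print("t",s["time_s"],"board mm",np.round(b*1000,1),"z",round(s["tcp_pos"][2]*1000,1),"rot",np.round(s["eef_rot"],1),"yaw-to-board",round(s["eef_rot"][2]+74.7,1),"F",np.round(s["contact_force"],1),"w",round(s["gripper_width"]*1000,1)); return s
E
python3 - <<'E'
from h import *
rep()
c=pickle.load(open("top0.pkl","rb"));W=cloud(c)
m=(W[...,2]>.08)&(W[...,0]>.5)&(W[...,0]<.9)
p=W[m]; b=toboard(p)*1000
for y0 in range(-100,320,40):
  print(y0,[int(1000*np.nanmax(p[(b[:,1]>y0)&(b[:,1]<=y0+40)&(b[:,0]>x0)&(b[:,0]<=x0+40)][:,2],initial=0)) for x0 in range(-400,0,40)])
E
```

```text
t 0.6 board mm [-286.9  -76.6] z 239.5 rot [179.7  -0.2 -66.4] yaw-to-board 8.3 F [0.6 1.8 0.1] w 53.1
-100 [0, 0, 0, 0, 0, 0, 0, 0, 0, 0]
-60 [0, 0, 0, 0, 0, 0, 0, 0, 0, 0]
-20 [0, 0, 0, 0, 0, 0, 0, 169, 164, 0]
20 [0, 0, 0, 0, 0, 0, 0, 168, 169, 0]
60 [132, 181, 180, 183, 0, 0, 0, 0, 0, 0]
100 [194, 194, 193, 194, 196, 0, 0, 82, 80, 0]
140 [194, 193, 195, 194, 193, 0, 0, 0, 80, 0]
180 [195, 194, 196, 196, 193, 0, 0, 0, 0, 0]
220 [194, 193, 194, 194, 193, 0, 0, 0, 0, 0]
260 [193, 194, 195, 195, 193, 0, 0, 0, 0, 0]
300 [490, 540, 577, 576, 559, 549, 509, 503, 488, 475]
```

View pics/top0z.png

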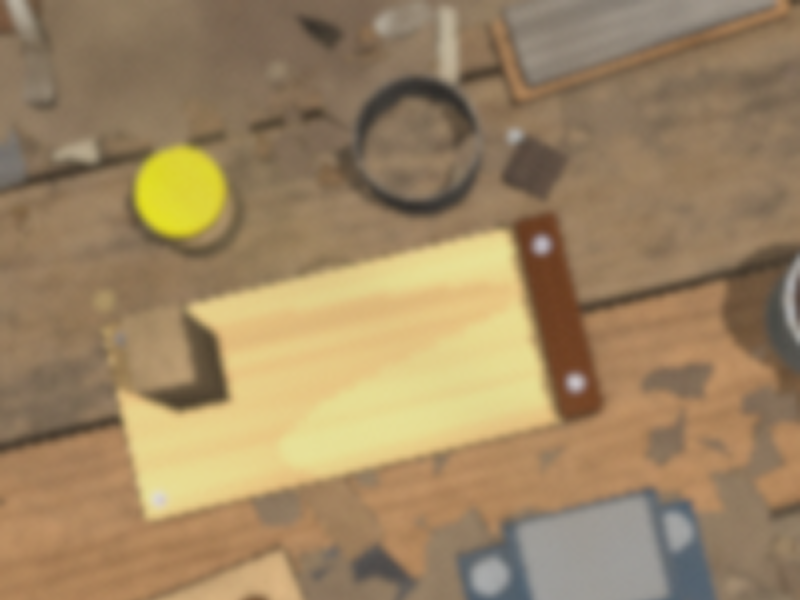

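View pics/scene0z.png

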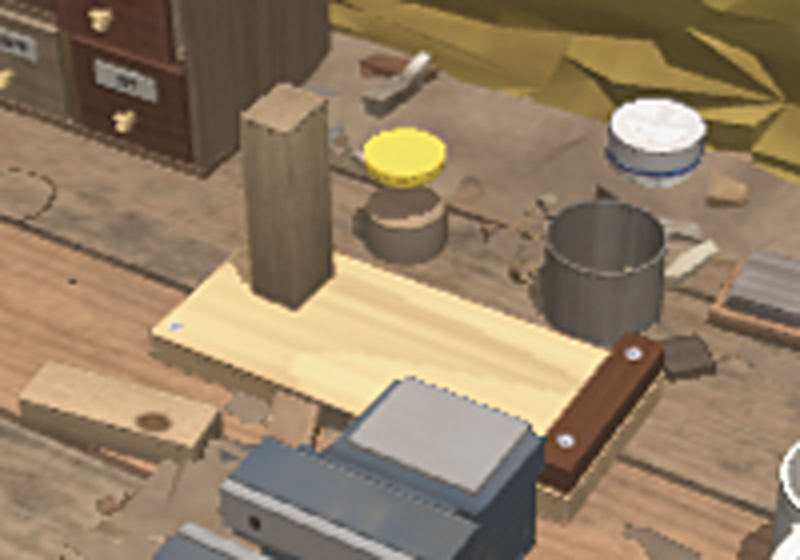

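The fence, jar, sleeve and standing blank are clear in both zooms. The blank's top centre is near (150, 355) in the top zoom, and its sides are almost parallel to the board. I'll carry on to a point behind the blank.

apply_moves([
  [[0.7,-0.5,0],[0,0,1],0],
  [[0.72,-0.5,0],[0,0,0],0],
  [[0.72,-0.5,0],[0,0,0],0],
  [[0.72,-0.5,0],[0,0,0],0],
  [[0.6,-0.4,0],[0,0,0],0],
])

```text
time_s: 1.1
tcp_pos: [0.5593, 0.3772, 0.2376]
eef_rot: [179.6, -0.4, -75.1]
contact_force: [0.4, 1.3, 0.1]
gripper_width: 0.0133
```

```bash
python3 -c "
from h import *
rep()"
```

```text
t 1.1 board mm [-144.    25.2] z 237.6 rot [179.6  -0.4 -75.1] yaw-to-board -0.4 F [0.4 1.3 0.1] w 13.3
```

apply_moves([
  [[0,0.12,0.2],[0,0,0],0],
  [[0,0,0.65],[0,0,0],0],
  [[0,0,0.65],[0,0,0],0],
  [[0,0,0.5],[0,0,0],0],
  [[0,0,0.0],[0,0,0],0],
])

```text
time_s: 1.6
tcp_pos: [0.5554, 0.3712, 0.1528]
eef_rot: [179.4, -0.4, -75.5]
contact_force: [-0.3, 0.7, 0.1]
gripper_width: 0.0007
```

```bash
python3 - <<'E'
from h import *
rep()
from plant import r
for n in("scene","top"):
    c=r.capture(n); pickle.dump(c,open(f"{n}1.pkl","wb"))
    q=proj(c,[.5671,.3288,.16])[0].astype(int);print(q)
    cv2.imwrite(f"pics/{n}1.png",cv2.resize(c["img"][max(q[1]-75,0):q[1]+75,q[0]-100:q[0]+100],None,fx=4,fy=4,interpolation=cv2.INTER_CUBIC))
E
```

```text
t 1.6 board mm [-139.2   19.9] z 152.8 rot [179.4  -0.4 -75.5] yaw-to-board -0.8 F [-0.3  0.7  0.1] w 0.7
[270 187]
[249 217]
```

View pics/scene1.png

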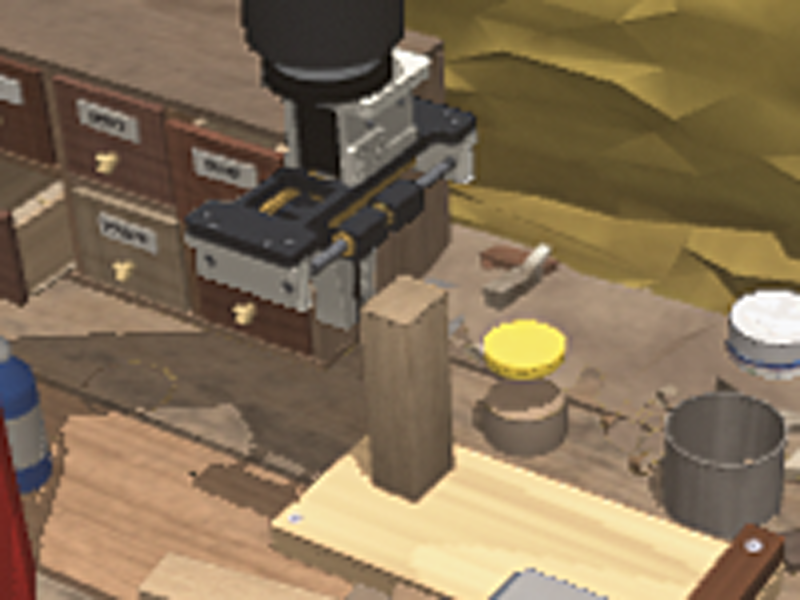

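The fingers are closed behind the blank, about 15 mm from its rear face and 25–30 mm below its top. The tool is square to it. Pushing gently now.

apply_moves([
  [[0.2,0,0],[0,0,0],0],
  [[0.2,0,0],[0,0,0],0],
  [[0.15,0,0],[0,0,0],0],
  [[0.15,0,0],[0,0,0],0],
  [[0.15,0,0],[0,0,0],0],
])

```text
time_s: 2.2
tcp_pos: [0.5674, 0.3393, 0.1614]
eef_rot: [-180.0, -0.1, -75.3]
contact_force: [0.4, 0.1, 0.4]
gripper_width: 0.0006
```

apply_moves([
  [[0.15,0,0],[0,0,0],0],
  [[0.15,0,0],[0,0,0],0],
])

```text
time_s: 2.4
tcp_pos: [0.5709, 0.3263, 0.162]
eef_rot: [-179.9, -0.1, -75.4]
contact_force: [0.9, 0.3, 0.2]
gripper_width: 0.0002
```

```bash
python3 - <<'E'
from h import *
rep()
from plant import r
for n in("scene",):
    c=r.capture(n); pickle.dump(c,open(f"{n}2.pkl","wb"))
    q=proj(c,[.5671,.3288,.16])[0].astype(int)
    cv2.imwrite(f"pics/{n}2.png",cv2.resize(c["img"][max(q[1]-75,0):q[1]+75,q[0]-100:q[0]+100],None,fx=4,fy=4,interpolation=cv2.INTER_CUBIC))
E
```

```text
t 2.4 board mm [-91.8  22.9] z 162.0 rot [-1.799e+02 -1.000e-01 -7.540e+01] yaw-to-board -0.7 F [0.9 0.3 0.2] w 0.2
```

View pics/scene2.png

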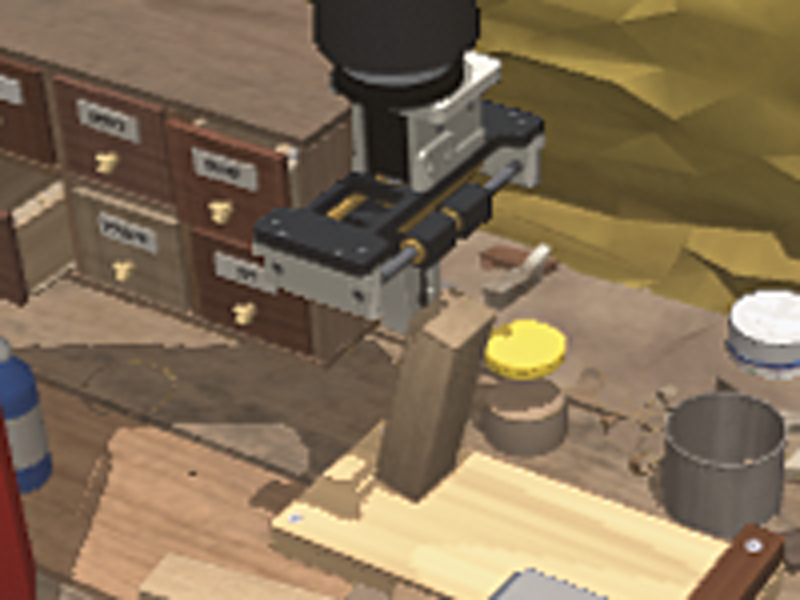

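The blank is tilted about 15° towards the fence and its foot hasn't slid. A little more push should tip it over.

apply_moves([
  [[0.15,0,0.05],[0,0,0],0],
  [[0.15,0,0.05],[0,0,0],0],
  [[0,0,0],[0,0,0],0],
  [[0,0,0],[0,0,0],0],
  [[0,0,0],[0,0,0],0],
])

```text
time_s: 2.95
tcp_pos: [0.5744, 0.3123, 0.1572]
eef_rot: [-180.0, -0.2, -75.4]
contact_force: [-1.0, 1.1, -0.2]
gripper_width: 0.0005
```

```bash
python3 - <<'E'
from h import *
rep()
from plant import r
for n in("scene",):
    c=r.capture(n); pickle.dump(c,open(f"{n}3.pkl","wb"))
    q=proj(c,[.5671,.3288,.16])[0].astype(int)
    cv2.imwrite(f"pics/{n}3.png",cv2.resize(c["img"][max(q[1]-50,0):q[1]+100,q[0]-100:q[0]+100],None,fx=4,fy=4,interpolation=cv2.INTER_CUBIC))
E
```

```text
t 2.95 board mm [-77.4  22.6] z 157.2 rot [-180.    -0.2  -75.4] yaw-to-board -0.7 F [-1.   1.1 -0.2] w 0.5
```

View pics/scene3.png

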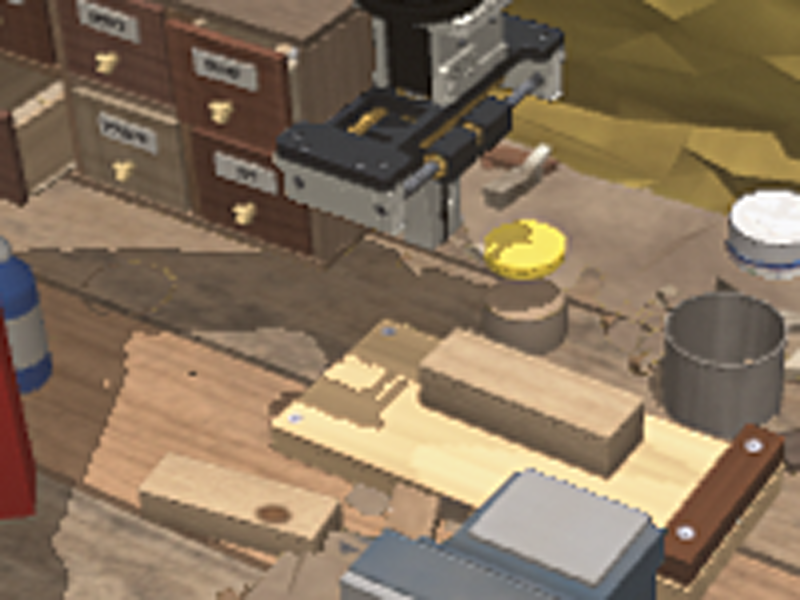

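The blank lies flat on the board with its front end about 60 mm from the fence. I'll back the tool off and measure its pose.

apply_moves([
  [[-0.5,0,0],[0,0,0],0],
  [[-0.5,0,0],[0,0,0],0],
  [[0,0,0],[0,0,0],0],
])

```text
time_s: 3.3
tcp_pos: [0.5638, 0.3541, 0.1573]
eef_rot: [-179.9, -0.1, -75.4]
contact_force: [-0.4, -0.2, 0.1]
gripper_width: 0.0005
```

```bash
cat >> h.py <<'E'
def meas():
    from plant import r
    for n in("scene","top"):
        c=r.capture(n); W=cloud(c); b=toboard(W)*1000; z=W[...,2]
        roi=(np.abs(b[...,1])<75)&(b[...,0]>-160)&(b[...,0]<155)
        for nm,m in(("blank",(z>.053)&(z<.068)&roi),("fence",(z>.038)&(z<.05)&roi&(b[...,0]>112))):
            m=m.astype(np.uint8);k,l,st,ce=cv2.connectedComponentsWithStats(m)
            i=1+np.argmax(st[1:,4]); R=cv2.minAreaRect(b[l==i].astype(np.float32)); B=cv2.boxPoints(R)
            print(n,nm,st[i,4],"c",np.round(R[0],1),"size",np.round(R[1],1),"ang",round(R[2],1),"box x",np.round(sorted(B[:,0]),1),"y",np.round(sorted(B[:,1]),1),"z",round(float(np.median(z[l==i])),4))
        yield n,c
E
python3 - <<'E'
from h import *
rep()
for n,c in meas():
    q=proj(c,[.58,.25,.04])[0].astype(int)
    cv2.imwrite(f"pics/{n}4.png",cv2.resize(c["img"][max(q[1]-75,0):q[1]+75,q[0]-100:q[0]+100],None,fx=4,fy=4,interpolation=cv2.INTER_CUBIC))
E
```

```text
t 3.3 board mm [-120.5   23.4] z 157.3 rot [-1.799e+02 -1.000e-01 -7.540e+01] yaw-to-board -0.7 F [-0.4 -0.2  0.1] w 0.5
scene blank 714 c [-4.8 18.1] size [ 52.2 142.7] ang 87.2 box x [-77.3 -74.8  65.2  67.7] y [-11.4  -4.5  40.7  47.7] z 0.0585
scene fence 457 c [137.4  -0.7] size [ 29.6 131.7] ang 0.5 box x [122.  123.2 151.6 152.7] y [-66.6 -66.4  65.   65.3] z 0.0455
top blank 1019 c [-6.3 17.9] size [ 45.3 139.9] ang 88.7 box x [-76.8 -75.7  63.1  64.2] y [-6.4 -3.1 38.9 42.2] z 0.0593
top fence 560 c [135.7  -0.4] size [129.8  28.3] ang 90.0 box x [121.5 121.5 149.8 149.9] y [-65.3 -65.3  64.5  64.5] z 0.0458
```

View pics/top4.png

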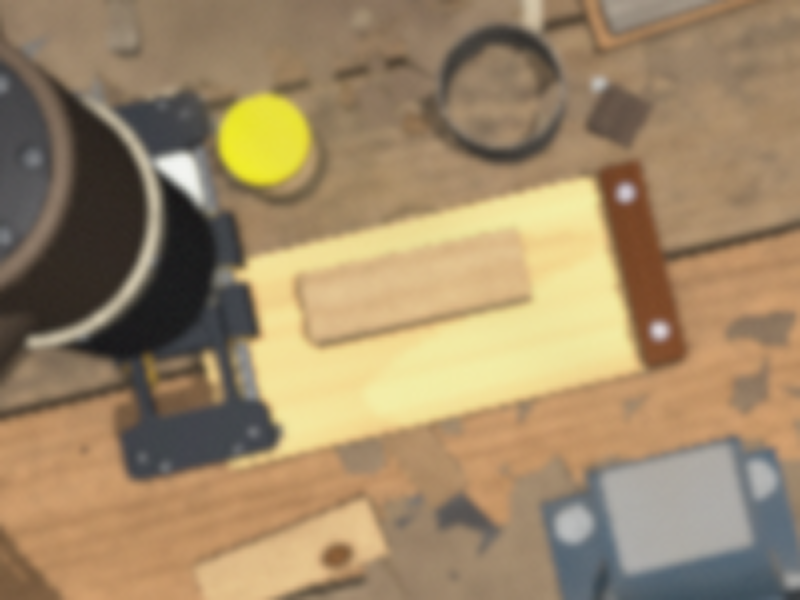

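Blank: centre at board (-6, 18) mm, 1.3° off square, front end 58 mm from the fence, and it lies flat (top at 59 mm). I'll lower the closed fingers behind its rear end, staying above the jar's height with the body, and square the tool to the board.

apply_moves([
  [[0,0.09,0.5],[0,0,-0.09],0],
  [[0,0,0.65],[0,0,0],0],
  [[0,0,0.65],[0,0,0],0],
  [[0,0,0.5],[0,0,0],0],
  [[0,0,0.15],[0,0,0],0],
])

```text
time_s: 3.9
tcp_pos: [0.5612, 0.353, 0.0585]
eef_rot: [-179.7, -0.0, -74.6]
contact_force: [-0.3, -0.0, 0.0]
gripper_width: 0.0004
```

```bash
python3 -c "
from h import *
rep()"
```

```text
t 3.9 board mm [-120.2   20.6] z 58.5 rot [-179.7   -0.   -74.6] yaw-to-board 0.1 F [-0.3 -0.   0. ] w 0.4
```

apply_moves([
  [[0.3,0.02,0.08],[0,0,0],0],
  [[0.25,0,0],[0,0,0],0],
  [[0.15,0,0],[0,0,0],0],
  [[0.15,0,0],[0,0,0],0],
  [[0.15,0,0],[0,0,0],0],
])

```text
time_s: 4.4
tcp_pos: [0.5729, 0.312, 0.0576]
eef_rot: [-179.6, 0.0, -74.6]
contact_force: [-0.4, 1.5, -0.6]
gripper_width: 0.0006
```

```bash
python3 - <<'E'
from h import *
rep()
for n,c in meas():
    q=proj(c,[.58,.25,.04])[0].astype(int)
    cv2.imwrite(f"pics/{n}5.png",cv2.resize(c["img"][max(q[1]-75,0):q[1]+75,q[0]-100:q[0]+100],None,fx=4,fy=4,interpolation=cv2.INTER_CUBIC))
E
```

```text
t 4.4 board mm [-77.5  21.1] z 57.6 rot [-179.6    0.   -74.6] yaw-to-board 0.1 F [-0.4  1.5 -0.6] w 0.6
scene blank 768 c [-2.8 20.1] size [ 49.7 160.2] ang 88.9 box x [-83.3 -82.4  76.9  77.8] y [-6.2 -3.3 43.5 46.5] z 0.0585
scene fence 459 c [137.9  -0.9] size [ 29.6 134.7] ang 0.3 box x [122.8 123.4 152.5 153.1] y [-68.3 -68.2  66.4  66.6] z 0.0454
top blank 868 c [11.6 19.6] size [ 45.4 125.4] ang 89.3 box x [-51.4 -50.8  74.   74.6] y [-3.9 -2.4 41.5 43.1] z 0.0596
top fence 560 c [1.356e+02 1.000e-01] size [130.3  28.1] ang 89.7 box x [121.2 121.9 149.3 150. ] y [-65.1 -64.9  65.2  65.3] z 0.0461
```

View pics/scene5.png

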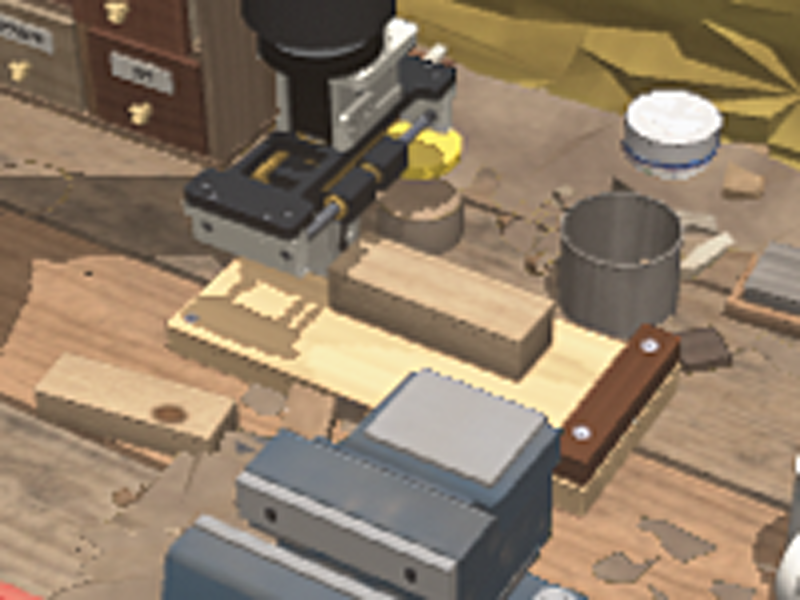

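The blank is moving straight, about 0.5° off, with its front end 47 mm from the fence.

apply_moves([
  [[0.15,0,0.05],[0,0,0],0],
  [[0.15,0,0.03],[0,0,0],0],
  [[0.15,0,0],[0,0,0],0],
  [[0.15,0,0],[0,0,0],0],
  [[0.15,0,0],[0,0,0],0],
])

```text
time_s: 5.0
tcp_pos: [0.5823, 0.2831, 0.0555]
eef_rot: [-179.4, 0.1, -74.5]
contact_force: [-0.8, 1.7, 1.6]
gripper_width: 0.0009
```

```bash
python3 - <<'E'
from h import *
rep()
for n,c in meas(): pass
E
```

```text
t 5.0 board mm [-47.2  22.5] z 55.5 rot [-1.794e+02  1.000e-01 -7.450e+01] yaw-to-board 0.2 F [-0.8  1.7  1.6] w 0.9
scene blank 779 c [27.7 21. ] size [ 50.9 155.5] ang 90.0 box x [-50.1 -50.1 105.4 105.4] y [-4.5 -4.4 46.4 46.5] z 0.0586
scene fence 460 c [137.3  -0.9] size [ 29.5 134.2] ang 0.2 box x [122.3 122.7 151.9 152.2] y [-68.  -67.9  66.2  66.2] z 0.0455
top blank 849 c [45.5 21.5] size [118.1  45.8] ang 0.2 box x [-13.6 -13.5 104.5 104.6] y [-1.6 -1.2 44.2 44.5] z 0.0594
top fence 555 c [135.8  -0.3] size [ 28.4 130. ] ang 0.1 box x [121.5 121.7 149.9 150.2] y [-65.3 -65.2  64.7  64.8] z 0.0461
```

apply_moves([
  [[0.12,0.01,0],[0,0,0.01],0],
  [[0.12,0.01,0],[0,0,0.01],0],
  [[0.1,0,0],[0,0,0],0],
  [[0.08,0,0],[0,0,0],0],
])

```text
time_s: 5.5
tcp_pos: [0.5862, 0.2653, 0.0553]
eef_rot: [-179.4, 0.1, -74.7]
contact_force: [-4.0, 10.6, 3.8]
gripper_width: 0.0006
```

apply_moves([
  [[0.08,0,0],[0,0,0],0],
])

```text
time_s: 5.6
tcp_pos: [0.5872, 0.2653, 0.0557]
eef_rot: [-179.2, 0.4, -74.8]
contact_force: [-12.5, 26.6, 1.9]
gripper_width: 0.0003
```

apply_moves([
  [[0.08,0,0],[0,0,0],0],
])

```text
time_s: 5.7
tcp_pos: [0.5878, 0.2657, 0.0559]
eef_rot: [-179.1, 0.7, -74.8]
contact_force: [-8.1, 18.1, 2.0]
gripper_width: 0.0005
```

```bash
python3 - <<'E'
from h import *
rep()
for n,c in meas(): pass
rep()
E
```

```text
t 5.7 board mm [-28.9  23.2] z 55.9 rot [-179.1    0.7  -74.8] yaw-to-board -0.1 F [-8.1 18.1  2. ] w 0.5
scene blank 794 c [46.9 21.6] size [155.3  50.4] ang 0.2 box x [-30.8 -30.6 124.5 124.7] y [-3.9 -3.3 46.6 47.1] z 0.0586
scene fence 489 c [132.4  -0.3] size [ 39.4 132.3] ang 0.6 box x [112.  113.4 151.4 152.8] y [-66.7 -66.2  65.6  66. ] z 0.0455
top blank 825 c [64.8 21. ] size [ 45.2 113.7] ang 89.4 box x [  7.7   8.2 121.4 121.9] y [-2.2 -1.  43.1 44.2] z 0.0595
top fence 554 c [135.7   0.3] size [130.6  28.3] ang 89.8 box x [121.3 121.9 149.6 150.1] y [-65.1 -65.   65.5  65.6] z 0.0461
t 5.8 board mm [-28.9  23.1] z 55.9 rot [-179.1    0.7  -74.8] yaw-to-board -0.1 F [-8.2 17.1  1.4] w 0.6
```

The blank has met the fence, with push force rising to about 29 N and the front end at the fence face. I'll back straight off, raise the tool and check.

apply_moves([
  [[-0.1,0,0],[0,0,0],0],
  [[-0.25,0,0],[0,0,0],0],
  [[-0.8,0,0],[0,0,0],0],
  [[-0.8,0,0],[0,0,0],0],
  [[-0.2,0,-0.3],[0,0,0],0],
])

```text
time_s: 6.3
tcp_pos: [0.5628, 0.3484, 0.0668]
eef_rot: [-179.4, 0.4, -74.9]
contact_force: [-0.1, -0.2, -0.6]
gripper_width: 0.0002
```

apply_moves([
  [[0,0,-0.9],[0,0,0],0],
  [[0,0,-0.9],[0,0,0],0],
  [[-0.5,0,-0.9],[0,0,0],0],
  [[-1,0,-0.9],[0,0,0],0],
  [[-1,0,0],[0,0,0],0],
])

```text
time_s: 6.8
tcp_pos: [0.536, 0.4391, 0.2159]
eef_rot: [-179.6, 0.2, -75.2]
contact_force: [0.7, 0.0, 0.6]
gripper_width: 0.0005
```

```bash
python3 - <<'E'
from h import *
rep()
for n,c in meas():
    q=proj(c,[.59,.2,.04])[0].astype(int)
    cv2.imwrite(f"pics/{n}6.png",cv2.resize(c["img"][max(q[1]-60,0):q[1]+60,q[0]-80:q[0]+80],None,fx=5,fy=5,interpolation=cv2.INTER_CUBIC))
    pickle.dump(c,open(n+"6.pkl","wb"))
    W=cloud(c);x,y,z=np.moveaxis(W,-1,0)
    c0=pickle.load(open(n+"0.pkl","rb"));W0=cloud(c0)
    for nm,(u,lo,hi,rad) in dict(jar=((.674,.336),.06,.09,.05),sleeve=((.715,.19),.05,.07,.06),flat=((.416,.317),.018,.03,.09)).items():
        for V in(W0,W):
            m=(np.hypot(V[...,0]-u[0],V[...,1]-u[1])<rad)&(V[...,2]>lo)&(V[...,2]<hi)
            R=cv2.minAreaRect((V[m][:,:2]*1000).astype(np.float32));print(n,nm,np.round(R[0],1),np.round(R[1],1),round(R[2],1))
E
```

```text
t 6.8 board mm [-209.8   19. ] z 215.9 rot [-179.6    0.2  -75.2] yaw-to-board -0.5 F [0.7 0.  0.6] w 0.5
scene blank 749 c [53.6 21.3] size [141.9  53.2] ang 0.1 box x [-17.4 -17.3 124.4 124.5] y [-5.4 -5.2 47.8 48. ] z 0.0585
scene fence 492 c [132.4   0.6] size [134.2  39.9] ang 89.6 box x [112.  112.9 151.9 152.9] y [-66.7 -66.4  67.6  67.8] z 0.0454
scene jar [673.3 335.4] [55.5 56.9] 2.7
scene jar [673.  333.3] [57.7 54. ] 21.8
scene sleeve [716.1 190.2] [84.6 77.4] 42.9
scene sleeve [717.3 191.1] [86.7 77.7] 42.7
scene flat [449.3 325.9] [111.1 131.5] 23.2
scene flat [448.9 325.5] [111.3 131.6] 22.6
top blank 1024 c [51.6 21.1] size [ 46.1 139.5] ang 89.7 box x [-18.2 -18.  121.3 121.5] y [-2.2 -1.6 43.9 44.5] z 0.0594
top fence 541 c [135.7   0.2] size [ 28.2 130.6] ang 0.1 box x [121.6 121.7 149.8 149.9] y [-65.1 -65.1  65.5  65.5] z 0.0462
top jar [674.5 336.6] [54.8 54.3] 74.8
top jar [674.2 336.5] [54.2 54.7] 72.9
top sleeve [715.8 192.6] [78.6 77.7] 1.6
top sleeve [715.5 192.7] [79.  77.8] 1.5
top flat [448.2 326. ] [112.6 127.2] 19.7
top flat [449.8 327.1] [108.6 131.3] 23.4
```

View pics/top6.png

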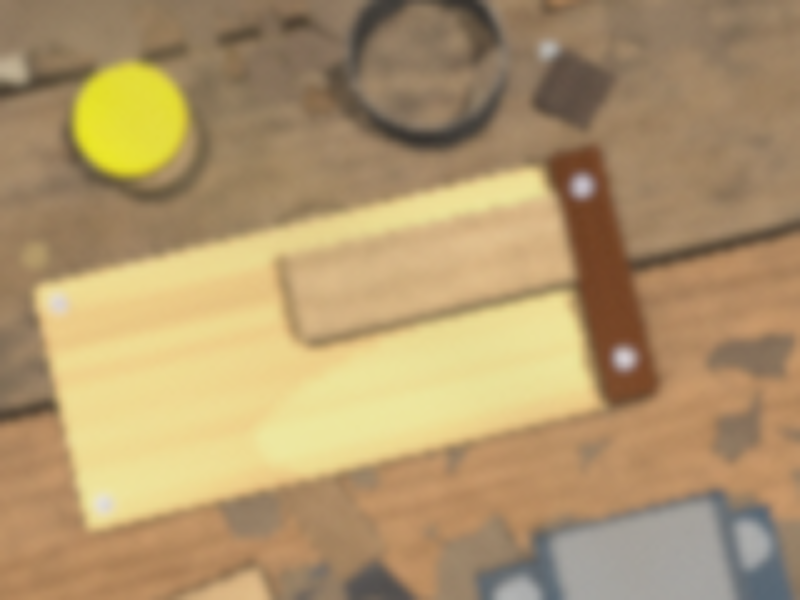

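View pics/scene6.png

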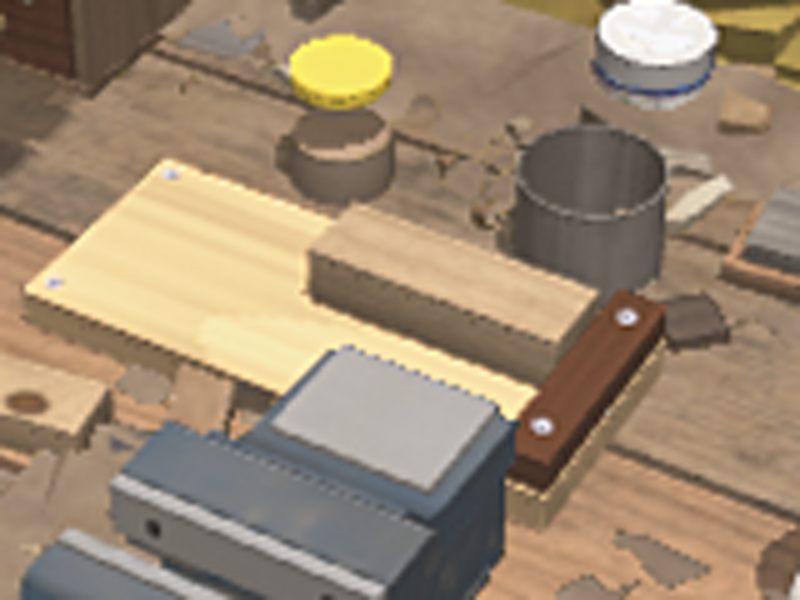

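The blank lies flat with its front end against the fence (top zoom: joint line along x≈565–578, no gap visible). Its square error is about 0.3°. The jar, sleeve and flat blank haven't moved, and the tool is clear. Handing in.

```bash
python3 -c "
from plant import r
print(r.close_job())"
```

```text
the job is handed in; nothing more can be done
None
```

I tipped the blank over towards the fence with the closed fingertips. Then I pushed it along by its rear end until it met the fence, at about 29 N peak, backed off and handed the job in at about 7 s.

**Fit:** In the last top view the blank lies flat, with its top about 59 mm above the bench. Its front end is at board x = 121.4 mm and the fence face at 121.6 mm, so it is snug within measuring error. It is about 0.3° off square and sits about 21 mm to one side of the board's centre line.

**Other objects:** The jar and sleeve read within about 1 mm of their start positions in the top view. The flat blank looks untouched in the pictures.

**Checks that disagreed:**
- The scene camera put the front end at 124.5 mm, past the fence face. Its depth edges are coarser: it also read the blank as 53 mm wide instead of 45 mm.
- The scene camera showed the jar shifted by 2 mm, which the top view did not confirm.
- My check on the flat blank also took in other points nearby. It shifted by up to 2 mm in the top view and 0.5 mm in the scene view, so it doesn't pin that blank's position exactly.

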